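# Snap the washed cap back onto the canister and keep it pressed

## Robot

A 6-joint arm with a two-finger parallel gripper is mounted at the origin on the work surface. World frame = base frame: x ahead of the robot, y to its left, z up, the work surface at z = 0. Lengths are in m, angles in rad, forces in N, time in s.
With the tool pointing down it reaches from about 0.375 to 0.75 m from the base axis. Payload 9 kg.
Tool frame: the origin (TCP) lies at the very end of the fingers, on their centre line; the grasp point (between the pads) lies 19 mm behind it (manip.grip_point_offset is the distance from the TCP to the grasp point, in m); x points along the fingers, y is the direction in which the jaws open and shut, and the axes are right-handed (so a half turn about x gives the same grasp; the last joint's range is limited). The gripper opens to 85 mm and grips with 20 to 120 N. Pads are 22 mm wide; open, the fingers measure 114 mm over their backs; the gripper's body (76 mm by 85 mm) begins 54 mm behind the grasp point. The pads swing forward as they close: fully open they stand 13 mm farther back than shut.
Start: joints at [0.934, 0.104, 0.097, 1.564, 0, 1.353], TCP at [0.244, 0.548, 0.231] pointing down, gripper open.
Joint ranges: [-2.99, 2.99], [-0.84, 1.86], [-1.1, 1.16], [-1.84, 2.11], [-1.51, 1.56], [-3.14, 3.14]. Speed limits (rad/s): [2.22, 2.22, 2.57, 3.14, 3.14, 3.14].

## Interface

Orientations are given as a unit quaternion [w, x, y, z].
In Python, from plant import manip gives the robot as it stands. The module is installed in compiled form; this text tells all that it offers.
- The arm moves only by the tool jog_arm, never from a script. Its argument "rows" is a list of rows, each a list of 5 numbers: the shift along the tool's x, y, z in m, then the turn about the tool's x in degrees, then the finger opening in m, from 0 to 0.0854. A call has 1 to 5 rows; each row shifts and turns the pose as measured when the row begins, along the tool's axes as they then stand; what a row does not reach is not made up. A row lasts 1/8 s, in which the tool goes at most 62.5 mm and 10.7 degrees, less where a joint would pass 70% of its speed; a pose out of reach is approached as far as the arm can. A call is refused whole if a number of a shift passes 0.0625 or a number of a turn 10.7, either way. A call with a gripper value outside its range is refused whole. The fingers move at their own pace and stop on an object; the grip force is fixed at half the most. Time passes only in rows, so rows that do not move let the fingers close. It gives the time, the measured TCP pose, the force and the opening at its end, in the units of the state.
- manip.sense(): the state, without advancing time (a new reading comes with each control period).
- manip.camera(name): name is "scene" or "top" or "wrist"; returns a dict with "color" (384x512x3 uint8, blue, green, red), "fx", "fy", "cx", "cy" (pixels), "R" (3x3) and "t" (3): a world point X has camera coordinates R X + t; the wrist camera has in their place "T_tool_cam" (4x4, takes a point from camera to tool coordinates, whose origin is the TCP and whose axes are the tool frame's). Camera axes: x right, y down, z forward; pixel columns grow to the right and rows downward; lengths in m; the calibration is good to about 2 mm. The wrist camera is an equidistant fisheye: a pixel r from the principal point sees the ray r / f radians off the axis. A picture is of the moment at which its call begins: read the wrist's pose just before it. There is no depth.
- manip.job_done(): hands the job in, once; it reports no verdict.
The state is a dict: "time_s": time; "joint_pos": joint angles; "joint_velocities": joint speeds; "effort": joint torques, N m; "eef_pos": TCP position; "eef_rot": TCP orientation; "ft_force": force on the tool from outside, world axes, zero at the start; "moment": the same for the moment, N m; "grip_width": finger opening in m.
Only numpy, scipy, OpenCV 4.12 (cv2) and the standard library are available. Lean on these libraries where they do the work, as an engineer would, in place of code of your own. Each camera call takes 0.05 s, during which the arm holds its last target. There are 200 camera calls.

## Task

Take the red cap by its white knob, slide it out through the open end of the drying rail without forcing it up past the overhanging lips, and press it straight down onto the steel neck of the white canister until it clicks. Keep pressing after the click so that the orange rubber seal under the cap is squeezed well down (a firm push of about 10 N), and finish like that, with the gripper still on the cap and pressing; leave the other kitchen things where they are.

Things in the scene. Friction and masses are not known exactly. Their poses are not given: they have to be found in the camera images.
- cap: Loose red snap cap, about 60 g: hollow skirt, 50 mm outer diameter, open below, 30 mm high with its flat 4 mm top; on top a round white knob, 26 mm in diameter, 42 mm tall. Origin: centre of the underside, z up. The skirt's lowest 4 mm is a lip of 35 mm inner diameter; the cavity above it is 42 mm wide and ends 26 mm above the underside. Starts upright in the rail.
- cap_knob (a point): Centre of the flat top of the white knob, 72 mm above the cap's underside.
- rail: Fixed grey channel, 150 mm long (own x), 72 wide, 44 high. Origin: centre of underside; own -x end open (roughly to the robot), +x end walled. Floor 6 mm up, 56 mm between walls; lips 39 to 44 mm up overhang it, leaving a 34 mm slot along its middle. Cap skirt runs under the lips, knob stands through the slot, to 78 mm up. Cap is free with its centre 105 mm or more from the origin on the -x side.
- rail_mouth (a point): Middle of the open end of the channel, on the channel floor (75 mm from the rail's origin along its -x, 6 mm above the counter).
- canister: White canister with a red band, 117 mm diameter, fixed. Origin: centre of underside. Shoulder 120 mm up; steel neck (32 mm diameter) up to 145 mm, its last 5 mm tapered.
- neck_top (a point): Centre of the neck's flat top, 145 mm above the canister's underside. Four spring balls 135 mm up stand out to 40 mm diameter: pressed down with some 10 to 15 N, the cap's lip meets them with its underside 141 mm up and snaps below them (force drops, cap is drawn down) from about 133 mm. Let go, a caught cap rests with its underside about 125 mm up; press it lower.
- seal (a joint): Squeeze (m) of the springy orange seal ring (58 mm diameter, 6 mm thick) lying on the canister's shoulder round the neck, top 126 mm up when relaxed: 0 relaxed, 0.005 hard stop (cap's underside 121 mm up). Resists with 1 N plus 2.5 N per mm (11 N at 4 mm); springs back without a push, to under 0.001 below a caught cap.
- mug: Blue mug, 76 mm across and 85 mm high, bystander. Origin: centre of its underside.
- spice_jar: Small amber jar with a black cap, 48 mm across and 85 mm high, bystander. Origin: centre of its underside.
- oil_bottle: Green glass bottle, 60 mm across and 190 mm high, bystander. Origin: centre of its underside.
- spatula: Spatula with a green handle lying on the counter, bystander.
- can: Tin can, 68 mm across and 100 mm high, bystander. Origin: centre of its underside.
- spoon: Wooden spoon lying on the counter, bystander.
Things that resemble listed ones, but are neither listed nor needed, are in the scene too. Leave any pink look-alike of the cap alone. Of the things shaped like the canister, the white one is meant.

How it is judged:
On the way, in this order (a step that is already met when the one before it is completed fails the run):
1. the cap has been slid out of the open end of the rail (x of cap in the frame of rail below -0.095 m and horizontal distance between cap and rail_mouth below 0.08 m), for 0.05 s.
2. the cap has clicked onto the neck (z of cap in the frame of canister below 0.128 m and horizontal distance between cap and neck_top below 0.004 m and angle between cap's own z axis and vertical below 0.12 rad), for 0.2 s.
At the end, for the whole second after the job is handed in: The cap is snapped below the catches, within 4 mm of the neck's axis and 7 degrees of upright, and through the last second the fingers are still on it, pressing: seal squeezed over 2 mm (about 6 N), cap's underside under 124.5 mm above the canister's, cap at rest (value of joint seal above 0.002 m and z of cap in the frame of canister below 0.1245 m and horizontal distance between cap and neck_top below 0.004 m and angle between cap's own z axis and vertical below 0.12 rad and contact force between the fingers and cap above 2 N and linear speed of cap below 0.02 m/s); the arm keeps its last pose, push and grip.
It fails at once if the cap was forced up out of the rail instead of slid out of its end (z of cap in the frame of rail between 0.02 and 0.045 m and x of cap in the frame of rail above -0.085 m and horizontal distance between cap and rail below 0.075 m).
It fails at once if a bystander was moved by more than 30 mm (distance of any of mug, spice_jar, oil_bottle, spatula, can, spoon from where it was at the start of the episode above 0.03 m).
It also fails if it takes over 48 s, if anything falls off the work surface, if the arm or the gripper's body presses on something with over 40 N, if the wrist force passes 120 N, or if a joint passes its speed limit or range.

## Working session

There is one attempt and no reset: what is moved stays moved. The work goes in short steps, Python scripts to look and compute and a tool call to move; the robot and the scene stay as the last step left them, time stands still between calls to the robot, and variables do not carry over. Pictures are saved under pics/ and viewed, about 8 in all and at most 12, crops included, and the job is handed in when it is done.

Besides the shell and the picture viewer there is one more tool, called as name(argument=value, ...), one argument or row to a line, values as JSON. jog_arm: Moves the arm, as the interface text tells. Its arguments: {"type":"object","properties":{"rows":{"type":"array"}},"required":["rows"]}

```bash
mkdir -p pics; cat > h.py <<'E'
import numpy as np, cv2
from plant import manip
from scipy.spatial.transform import Rotation as Ro
def Rt(s=None):
    s=s or manip.sense(); q=s["eef_rot"]
    return Ro.from_quat([q[1],q[2],q[3],q[0]]).as_matrix(), np.array(s["eef_pos"])
def px2w(c,u,v,z):
    R=np.array(c["R"]);t=np.array(c["t"])
    d=R.T@np.array([(u-c["cx"])/c["fx"],(v-c["cy"])/c["fy"],1]);o=-R.T@t
    return o+d*(z-o[2])/d[2]
def w2px(c,X):
    p=np.array(c["R"])@np.array(X)+np.array(c["t"]);return c["fx"]*p[0]/p[2]+c["cx"],c["fy"]*p[1]/p[2]+c["cy"]
E
python3 - <<'E'
from h import *
import pickle
R,p=Rt();print(R.round(3),p, manip.sense()["ft_force"],manip.sense()["grip_width"])
for n in("top","scene"):
    c=manip.camera(n);pickle.dump(c,open(n+".pkl","wb"))
    cv2.imwrite(f"pics/{n}0.png",cv2.resize(c["color"],(800,600),interpolation=cv2.INTER_CUBIC))
    print(n,c["fx"],c["cx"],c["cy"],np.array(c["R"]).round(3).tolist(),c["t"])
E
```

```text
[[-0.001  0.407  0.914]
 [-0.001  0.914 -0.407]
 [-1.    -0.001 -0.   ]] [0.24380139 0.54788716 0.23051339] [ 0.18365542 -0.46447265 -0.2511717 ] 0.08524260774012951
top 432.8322151969908 246.48046322888638 189.81960825181974 [[-0.011, -1.0, -0.028], [-0.985, 0.016, -0.169], [0.17, 0.026, -0.985]] [-0.01076063  0.48970721  1.24337434]
scene 492.2149985204093 251.76660534078547 186.13315161884685 [[-0.696, 0.718, 0.003], [0.591, 0.575, -0.566], [-0.408, -0.392, -0.825]] [ 0.37570406 -0.21636898  2.04063484]
```

View pics/top0.png

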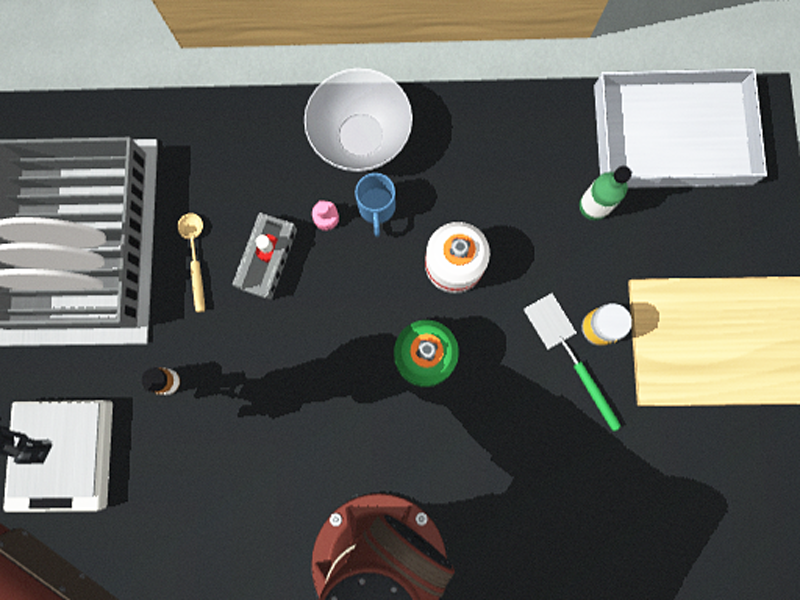

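View pics/scene0.png

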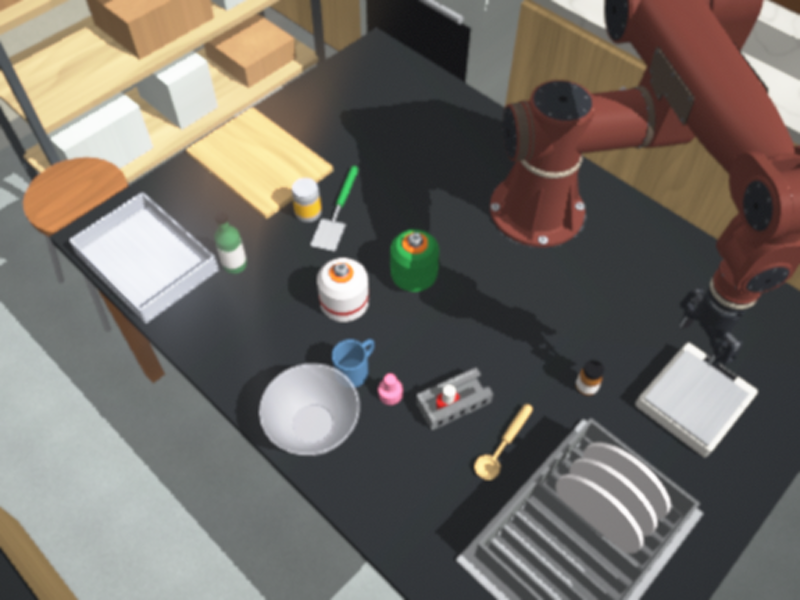

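The top view shows the rail around (265,255) with the knob at (263,241), and the white canister's neck at (460,247). In the scene view the knob is at (449,393) and the neck at (341,268). I'll enlarge these for sub-pixel readings.

```bash
python3 - <<'E'
from h import *
import pickle
S=512/800
out=[]
for n,pts in(("top",[(265,255),(460,247)]),("scene",[(452,397),(341,270)])):
    c=pickle.load(open(n+".pkl","rb"))
    row=[]
    for (u,v) in pts:
        x0,y0=int(u*S)-33,int(v*S)-25
        cr=c["color"][y0:y0+50,x0:x0+66];print(n,x0,y0)
        row.append(cv2.resize(cr,(396,300),interpolation=cv2.INTER_CUBIC))
    out.append(np.hstack(row))
cv2.imwrite("pics/crops.png",np.vstack(out))
c=pickle.load(open("top.pkl","rb"))
for nm,u,v,z in(("knob",263,241,.078),("neck",460,246,.145),("railA",278.5,216.5,.044),("railB",252,294,.044),("pink",326,210,.07),("green",427,350,.145),("spoon",191,225,.01),("mug",375,190,.085),("jar",155,380,.085)):
    print(nm,px2w(c,u*S,v*S,z).round(4))
E
```

```text
top 136 138
top 261 133
scene 256 229
scene 185 147
knob [0.5931 0.2101 0.078 ]
neck [ 0.56   -0.1533  0.145 ]
railA [0.6505 0.188  0.044 ]
railB [0.4983 0.2365 0.044 ]
pink [0.6537 0.0924 0.07  ]
green [ 0.3774 -0.0912  0.145 ]
spoon [0.6466 0.37   0.01  ]
mug [ 0.6864 -0.0019  0.085 ]
jar [0.3353 0.4007 0.085 ]
```

View pics/crops.png

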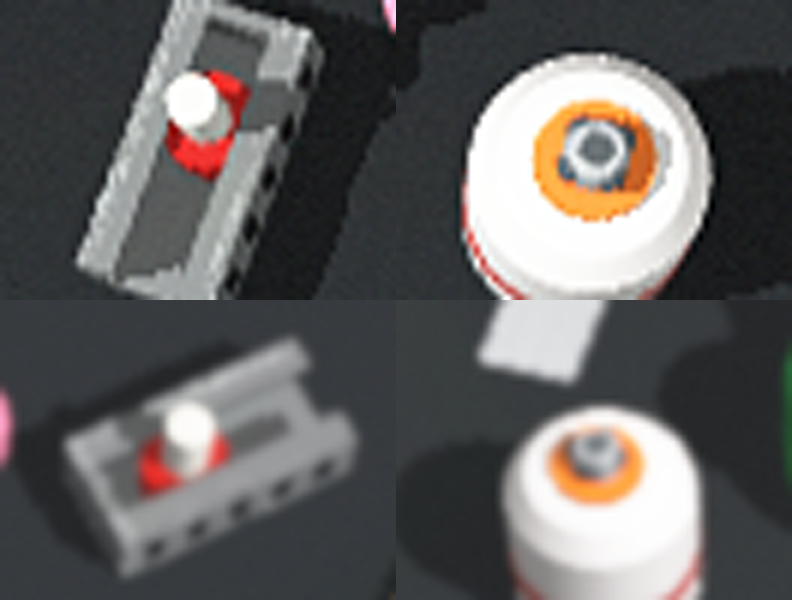

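Enlarged, the top view has the knob top near (191,97) in its crop and the neck top near (597,149). The scene view has the knob top near (189,417) and the neck top near (597,440). The rail's open end points at the robot with a yaw of about -18°. I'll move above the knob.

jog_arm(
  rows=[
    [0,-0.021,0.057,-6.3,0.0854],
    [0,-0.026,0.054,0,0.0854],
    [0,-0.026,0.054,0,0.0854],
    [0,-0.026,0.054,0,0.0854],
    [0,-0.026,0.054,0,0.0854],
  ],
)

```text
time_s: 0.72
eef_pos: [0.4646, 0.3383, 0.2283]
eef_rot: [0.698, 0.104, 0.7, -0.106]
ft_force: [0.5, 0.8, 0.2]
grip_width: 0.0853
```

```bash
python3 - <<'E'
from h import *
import pickle
from scipy.optimize import least_squares
C={n:pickle.load(open(n+".pkl","rb")) for n in("top","scene")}
g=lambda x,y,x0,y0:(x0+(x+.5)/6-.5,y0+(y+.5)/6-.5)
for nm,a,b in(("knob",g(191,97,136,138),g(189,117,256,229)),("neck",g(201,149,261,133),g(201,140,185,147))):
    f=lambda X:np.r_[np.subtract(w2px(C["top"],X),a),np.subtract(w2px(C["scene"],X),b)]
    r=least_squares(f,[.55,0,.1]);z=.078 if nm=="knob" else .145
    print(nm,r.x.round(4),r.fun.round(2),"top",px2w(C["top"],*a,z).round(4),"scene",px2w(C["scene"],*b,z).round(4))
R,p=Rt();print(R.round(3),p)
d=np.array([.594,.209,.15])-p;print(R.T@d)
E
```

```text
knob [0.5919 0.212  0.0859] [-0.31  0.23 -0.44 -0.04] top [0.5947 0.2128 0.078 ] scene [0.5876 0.2109 0.078 ]
neck [ 0.5584 -0.1513  0.15  ] [-0.24  0.18 -0.37 -0.1 ] top [ 0.5601 -0.1524  0.145 ] scene [ 0.5554 -0.1529  0.145 ]
[[-0.003  0.293  0.956]
 [-0.002  0.956 -0.293]
 [-1.    -0.003 -0.002]] [0.46457523 0.33826756 0.22827285]
[ 0.07812467 -0.08548396  0.16179165]
```

jog_arm(
  rows=[
    [0.0,-0.028,0.053,0,0.0854],
    [0.02,-0.028,0.053,0,0.0854],
    [0.02,-0.027,0.052,0,0.0854],
    [0,0,0,0,0.0854],
  ],
)

```text
time_s: 1.23
eef_pos: [0.5938, 0.207, 0.1863]
eef_rot: [0.698, 0.105, 0.701, -0.107]
ft_force: [-0.6, 0.5, 0.4]
grip_width: 0.0852
```

```bash
cat >> h.py <<'E'
def wcam():
    R,p=Rt();c=manip.camera("wrist");T=np.array(c["T_tool_cam"]);W=np.eye(4);W[:3,:3]=R;W[:3,3]=p
    c["W"]=W@T;return c
def wpx2w(c,u,v,z):
    a=np.array([(u-c["cx"])/c["fx"],(v-c["cy"])/c["fy"]]);r=np.linalg.norm(a)
    d=c["W"][:3,:3]@np.r_[a/max(r,1e-9)*np.sin(r),np.cos(r)];o=c["W"][:3,3]
    return o+d*(z-o[2])/d[2]
def ww2px(c,X):
    q=np.linalg.inv(c["W"])@np.r_[X,1];r=np.arctan2(np.hypot(q[0],q[1]),q[2]);h=np.hypot(q[0],q[1])+1e-12
    return c["fx"]*r*q[0]/h+c["cx"],c["fy"]*r*q[1]/h+c["cy"]
E
python3 - <<'E'
from h import *
import pickle
c=wcam();pickle.dump(c,open("w1.pkl","wb"))
print(Rt(),c["fx"],c["cx"],c["cy"],c["W"].round(3).tolist(),ww2px(c,[.591,.212,.078]))
cv2.imwrite("pics/w1.png",cv2.resize(c["color"],(800,600),interpolation=cv2.INTER_CUBIC))
E
```

```text
(array([[-0.00396872,  0.29616946,  0.95512716],
       [-0.00162374,  0.95513152, -0.29617756],
       [-0.99999081, -0.00272633, -0.00330975]]), array([0.59299098, 0.2085776 , 0.18743185])) 297.3186396354542 257.31007450970964 192.22711401901213 [[0.297, 0.906, 0.3, 0.516], [0.955, -0.281, -0.097, 0.232], [-0.004, 0.315, -0.949, 0.328], [0.0, 0.0, 0.0, 1.0]] (np.float64(262.3067450292368), np.float64(185.61283709730196))
```

View pics/w1.png

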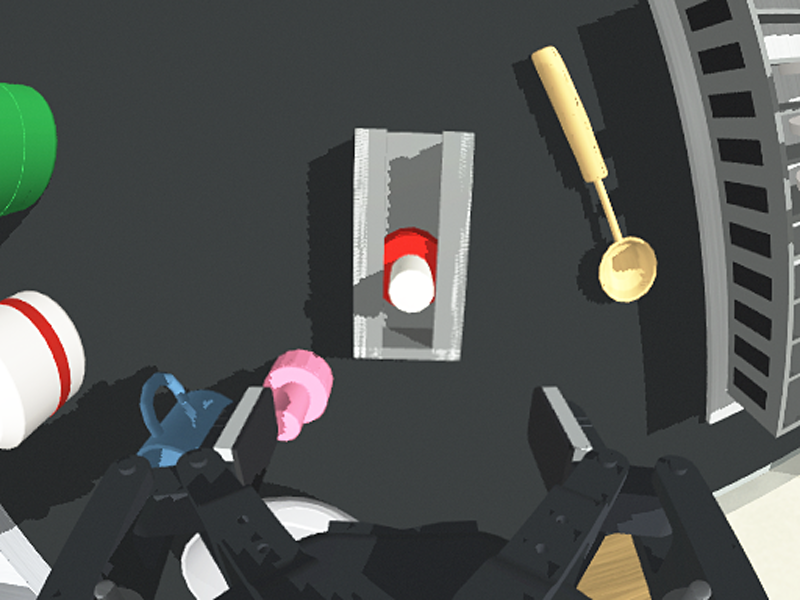

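The wrist view has the knob's top at (411,290), and the rail's upper corners at (355,128), (475,133), (354,358) and (461,360). The open end is at the top of the picture, and the cap sits close to the walled end.

```bash
python3 - <<'E'
from h import *
import pickle
c=pickle.load(open("w1.pkl","rb"));S=.64
g=lambda u,v,z:wpx2w(c,u*S-.2,v*S-.2,z)
A,B,D,E=[g(*q,.044) for q in((355,128),(475,133),(354,358),(461,360))]
print(A,B,D,E);k=g(411,290,.078);print("knob",k)
cen=(A+B+D+E)/4;ax=(D+E-A-B)/2
yaw=np.arctan2(ax[1],ax[0]);print(cen,np.linalg.norm(ax),np.degrees(yaw),"widths",np.linalg.norm(A-B),np.linalg.norm(D-E))
u=np.r_[np.cos(yaw),np.sin(yaw)];print("cap rail x,y",(k-cen)[:2]@u,(k-cen)[:2]@np.r_[-u[1],u[0]])
R,p=Rt();print(p,np.degrees(np.arctan2(R[1,2],R[0,2])),R.T@(np.r_[k[:2],.05]-p))
E
```

```text
[0.49341269 0.20778626 0.044     ] [0.51739957 0.27609662 0.044     ] [0.63578874 0.15891813 0.044     ] [0.65880582 0.22800103 0.044     ]
knob [0.59095126 0.21250633 0.078     ]
[0.57635171 0.21770051 0.044     ] 0.14994529120276623 -18.86444771744312 widths 0.07239941344253237 0.07281643158148898
cap rail x,y 0.015494794030308382 -0.00019469864066900343
[0.59299098 0.2085776  0.18743185] -17.228259640233876 [ 0.1374323   0.00352304 -0.00265692]
```

jog_arm(
  rows=[
    [0.045,0.0035,-0.0027,1.6,0.0854],
    [0.045,0,0,0,0.0854],
    [0.03,0,0,0,0.0854],
    [0.012,0,0,0,0.0854],
    [0,0,0,0,0.0854],
  ],
)

```text
time_s: 1.9
eef_pos: [0.5895, 0.2175, 0.0555]
eef_rot: [0.698, 0.114, 0.698, -0.114]
ft_force: [-0.1, 0.5, -0.3]
grip_width: 0.0854
```

```bash
python3 - <<'E'
from h import *
R,p=Rt();print(p,np.degrees(np.arctan2(R[1,2],R[0,2])),R.T@(np.r_[.591,.2125,.051]-p),manip.sense()["ft_force"])
E
```

```text
[0.58951338 0.21745254 0.05548014] -18.58914309739898 [ 0.00447904 -0.00421968  0.00299029] [-0.09352762  0.4589124  -0.34664847]
```

jog_arm(
  rows=[
    [0.004,-0.0042,0.003,0,0.0854],
    [0,0,0,0,0.0854],
  ],
)

```text
time_s: 2.15
eef_pos: [0.5926, 0.2129, 0.0542]
eef_rot: [0.699, 0.114, 0.697, -0.114]
ft_force: [0.4, 0.6, 0.4]
grip_width: 0.0851
```

```bash
python3 - <<'E'
from h import *
R,p=Rt();print(p,R.T@(np.r_[.591,.2125,.051]-p))
E
```

```text
[0.59257487 0.2128692  0.05423157] [ 0.00322629 -0.00085603 -0.00138486]
```

jog_arm(
  rows=[
    [0.002,-0.0008,-0.001,0,0.0854],
    [0,0,0,0,0.04],
    [0,0,0,0,0.02],
    [0,0,0,0,0.015],
    [0,0,0,0,0.015],
  ],
)

```text
time_s: 2.78
eef_pos: [0.5927, 0.2123, 0.0542]
eef_rot: [0.7, 0.115, 0.696, -0.113]
ft_force: [0.7, -0.2, -0.5]
grip_width: 0.0244
```

jog_arm(
  rows=[
    [0,0,0,0,0.015],
    [0,0,0,0,0.015],
    [0,0,0,0,0.015],
  ],
)

```text
time_s: 3.15
eef_pos: [0.5927, 0.2123, 0.0542]
eef_rot: [0.7, 0.115, 0.696, -0.113]
ft_force: [-0.1, 0.9, 0.4]
grip_width: 0.0241
```

```bash
python3 - <<'E'
from h import *
import pickle
R,p=Rt();print(R.round(4),p,manip.sense()["ft_force"],manip.sense()["grip_width"])
c=wcam();pickle.dump(c,open("w2.pkl","wb"))
cv2.imwrite("pics/w2.png",cv2.resize(c["color"],(800,600),interpolation=cv2.INTER_CUBIC))
E
```

```text
[[ 6.100e-03  3.186e-01  9.479e-01]
 [ 9.000e-04  9.479e-01 -3.186e-01]
 [-1.000e+00  2.800e-03  5.500e-03]] [0.59267524 0.21234233 0.05416546] [-0.05016268  0.9010845   0.35031318] 0.024134315549468547
```

View pics/w2.png

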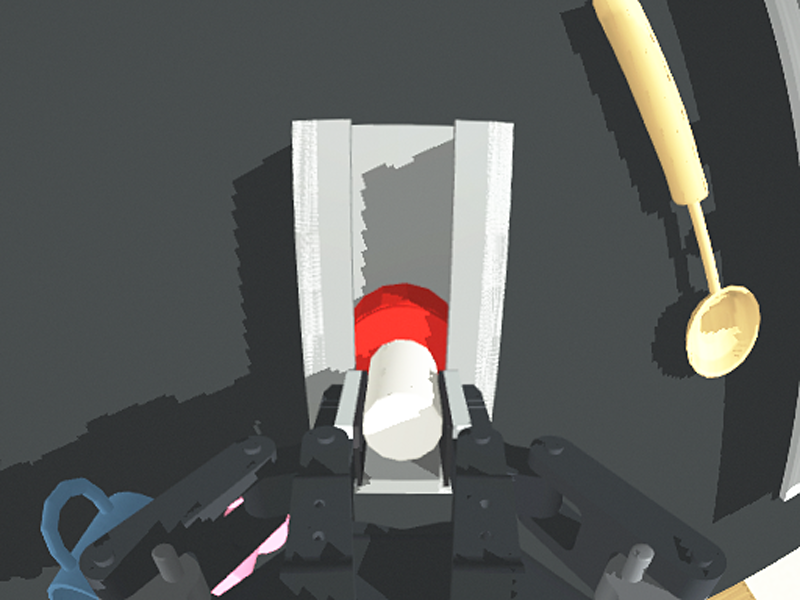

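Gripped: the knob at (402,430) sits between the pads, and the opening is 24 mm. Now I'll slide it along tool -z and out of the open end.

jog_arm(
  rows=[
    [-0.0002,0,-0.02,0,0.015],
    [-0.0002,0,-0.02,0,0.015],
    [-0.0002,0,-0.02,0,0.015],
  ],
)

```text
time_s: 3.58
eef_pos: [0.5357, 0.2313, 0.0544]
eef_rot: [0.7, 0.115, 0.695, -0.114]
ft_force: [-0.5, 0.3, -0.1]
grip_width: 0.024
```

```bash
python3 - <<'E'
from h import *
R,p=Rt();print(p,manip.sense()["ft_force"],np.degrees(np.arctan2(R[1,2],R[0,2])))
a=np.radians(-18.86);u=np.r_[np.cos(a),np.sin(a)];d=(p-[.5764,.2177,0])[:2];print("rail",d@u,d@np.r_[-u[1],u[0]])
E
```

```text
[0.53565905 0.23131489 0.05437425] [-0.50415275  0.34465695 -0.14631874] -18.664634105749695
rail -0.04295472981817125 -0.00028586929873334623
```

jog_arm(
  rows=[
    [-0.0002,0,-0.02,0,0.015],
    [-0.0002,0,-0.02,0,0.015],
    [-0.0002,0,-0.02,0,0.015],
    [-0.0001,0,-0.017,0,0.015],
    [0,0,0,0,0.015],
  ],
)

```text
time_s: 4.2
eef_pos: [0.4587, 0.2571, 0.0539]
eef_rot: [0.7, 0.115, 0.696, -0.114]
ft_force: [0.2, 0.4, -0.4]
grip_width: 0.0242
```

```bash
python3 - <<'E'
from h import *
R,p=Rt();print(R.round(4),p,manip.sense()["ft_force"],manip.sense()["grip_width"])
a=np.radians(-18.86);u=np.r_[np.cos(a),np.sin(a)];d=(p-[.5764,.2177,0])[:2];print("rail",d@u,d@np.r_[-u[1],u[0]])
c=wcam();im=c["color"];cv2.imwrite("pics/w3.png",cv2.resize(im[150:384,130:390],(640,576),interpolation=cv2.INTER_CUBIC))
t=manip.camera("top");cv2.imwrite("pics/t3.png",cv2.resize(t["color"][100:250,120:320],(800,600),interpolation=cv2.INTER_CUBIC))
print(R.T@(np.r_[.558,-.1525,0]-p))
E
```

```text
[[ 0.0059  0.3191  0.9477]
 [ 0.001   0.9477 -0.3191]
 [-1.      0.0028  0.0053]] [0.4586547  0.25705348 0.0538695 ] [ 0.21616959  0.36314701 -0.39372609] 0.0242072140023373
rail -0.1241449831849712 -0.0008213341659402149
[ 0.0540407  -0.356603    0.22454257]
```

View pics/w3.png

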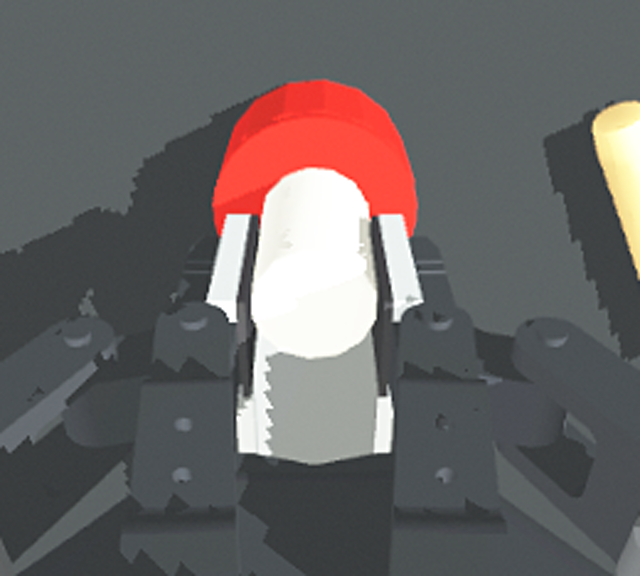

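The cap is fully out and free of the rail. The knob is between the pads, with its top rim's near edge at y=357 spanning x 252 to 377 in the crop, and the cap's rim at y of about 80. Next I'll work out where the cap sits in the tool frame.

```bash
python3 - <<'E'
from h import *
c=wcam();R,p=Rt();th=np.linspace(0,2*np.pi,400)
def rim(ey,ez,z,r):
    cen=p+R[:,1]*ey+R[:,2]*ez
    q=np.array([ww2px(c,[cen[0]+r*np.cos(t),cen[1]+r*np.sin(t),z]) for t in th])
    q=(q-[130,150]+.5)*2.4615
    return [q[:,0].min().round(0),q[:,0].max().round(0),q[:,1].min().round(0),q[:,1].max().round(0)]
for ez in(-.004,-.002,0,.002): print(ez,"knobtop",rim(0,ez,.078,.013),"disc",rim(0,ez,.036,.025),"bottom",rim(0,ez,.006,.025))
E
```

```text
-0.004 knobtop [np.float64(247.0), np.float64(383.0), np.float64(237.0), np.float64(349.0)] disc [np.float64(212.0), np.float64(417.0), np.float64(102.0), np.float64(286.0)] bottom [np.float64(225.0), np.float64(403.0), np.float64(66.0), np.float64(230.0)]
-0.002 knobtop [np.float64(248.0), np.float64(382.0), np.float64(247.0), np.float64(357.0)] disc [np.float64(212.0), np.float64(417.0), np.float64(110.0), np.float64(292.0)] bottom [np.float64(226.0), np.float64(403.0), np.float64(73.0), np.float64(236.0)]
0 knobtop [np.float64(248.0), np.float64(382.0), np.float64(256.0), np.float64(364.0)] disc [np.float64(213.0), np.float64(416.0), np.float64(118.0), np.float64(298.0)] bottom [np.float64(226.0), np.float64(402.0), np.float64(80.0), np.float64(242.0)]
0.002 knobtop [np.float64(249.0), np.float64(381.0), np.float64(265.0), np.float64(372.0)] disc [np.float64(213.0), np.float64(416.0), np.float64(126.0), np.float64(305.0)] bottom [np.float64(226.0), np.float64(402.0), np.float64(87.0), np.float64(248.0)]
```

jog_arm(
  rows=[
    [-0.05,0,0,0,0.015],
    [-0.06,0,0,0,0.015],
    [-0.06,0,0,0,0.015],
    [-0.015,-0.043,0.0395,0,0.015],
    [0,-0.043,0.0395,0,0.015],
  ],
)

```text
time_s: 4.97
eef_pos: [0.5087, 0.1481, 0.245]
eef_rot: [0.701, 0.114, 0.695, -0.113]
ft_force: [-0.0, 0.0, -0.7]
grip_width: 0.0242
```

jog_arm(
  rows=[
    [0,-0.043,0.0395,0,0.015],
    [0,-0.043,0.0395,0,0.015],
    [0,-0.043,0.0395,0,0.015],
    [0,-0.043,0.0395,0,0.015],
    [0,-0.043,0.0395,0,0.015],
  ],
)

```text
time_s: 5.6
eef_pos: [0.6336, -0.1311, 0.2477]
eef_rot: [0.702, 0.115, 0.693, -0.114]
ft_force: [0.4, 0.6, -0.2]
grip_width: 0.0242
```

jog_arm(
  rows=[
    [0,0,0,0,0.015],
    [0,0,0,0,0.015],
  ],
)

```text
time_s: 5.85
eef_pos: [0.6345, -0.1365, 0.2454]
eef_rot: [0.701, 0.117, 0.694, -0.116]
ft_force: [0.3, 0.2, 0.1]
grip_width: 0.0243
```

```bash
python3 - <<'E'
from h import *
import pickle
c=wcam();pickle.dump(c,open("w4.pkl","wb"));R,p=Rt();print(R.round(4),p,manip.sense()["ft_force"],R.T@(np.r_[.558,-.1525,.213]-p))
print(ww2px(c,[.558,-.1525,.145]))
u,v=map(int,ww2px(c,[.558,-.1525,.145]));print(u,v)
cv2.imwrite("pics/w4.png",cv2.resize(c["color"],(800,600),interpolation=cv2.INTER_CUBIC))
E
```

```text
[[ 1.110e-02  3.247e-01  9.458e-01]
 [-7.000e-04  9.458e-01 -3.247e-01]
 [-9.999e-01  2.900e-03  1.070e-02]] [ 0.6344117  -0.13628737  0.24527706] [ 0.11354965 -0.54914062 -0.10916979] [ 0.03143951 -0.04023712 -0.06734937]
(np.float64(207.7223829102858), np.float64(113.10593090168003))
207 113
```

View pics/w4.png

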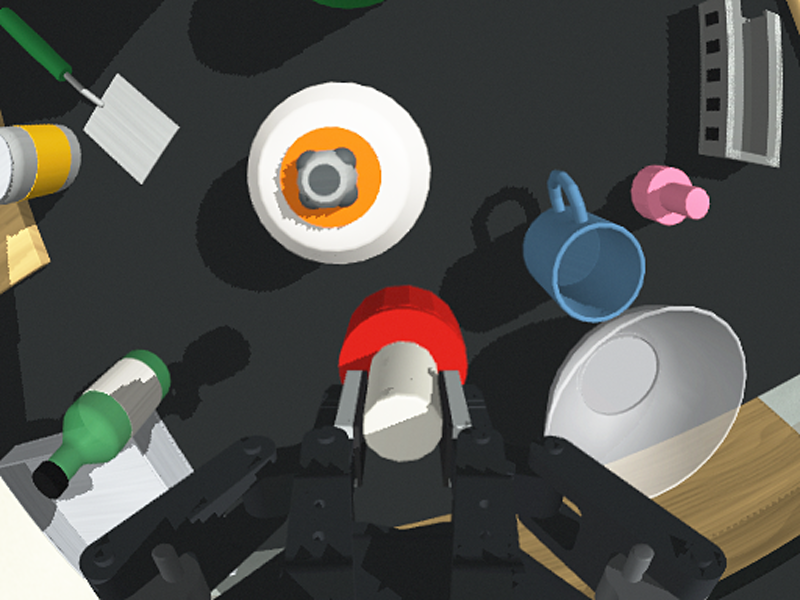

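The neck's flat top is at (325,178), within 1 px of the prediction, and the cap is still well held. Now I'll move over the neck.

```bash
cat > go.py <<'E'
from h import *
import pickle,sys
c=pickle.load(open("w4.pkl","rb"));n=wpx2w(c,325*.64-.2,178*.64-.2,.145)
s=wpx2w(c,330.5*.64-.2,177.5*.64-.2,.126)
R,p=Rt();b=p+R[:,0]*-.0+R[:,2]*-.0015+np.r_[0,0,-.0479]+np.r_[R[:2,0]*.048,0]
print("neck",n.round(4),s.round(4),"cap underside z",b[2].round(4),"err tool",(R.T@(np.r_[n[:2],b[2]]-b)).round(4),manip.sense()["ft_force"].round(2) if hasattr(manip.sense()["ft_force"],'round') else manip.sense()["ft_force"], "tilt",R[:,0].round(4))
E
python3 go.py
```

```text
neck [ 0.5585 -0.1526  0.145 ] [ 0.5596 -0.153   0.126 ] cap underside z 0.1974 err tool [-0.0008 -0.0402 -0.0655] [ 0.11 -0.55 -0.11] tilt [ 1.110e-02 -7.000e-04 -9.999e-01]
```

jog_arm(
  rows=[
    [0,-0.02,-0.033,0,0.015],
    [0,-0.02,-0.032,0,0.015],
    [0,0,0,0,0.015],
    [0.025,0,0,0,0.015],
    [0,0,0,0,0.015],
  ],
)

```text
time_s: 6.52
eef_pos: [0.5588, -0.1483, 0.22]
eef_rot: [0.703, 0.114, 0.693, -0.114]
ft_force: [0.4, -0.4, -0.8]
grip_width: 0.024
```

```bash
python3 go.py
```

```text
neck [ 0.5585 -0.1526  0.145 ] [ 0.5596 -0.153   0.126 ] cap underside z 0.1721 err tool [ 0.     -0.0043  0.0019] [ 0.36 -0.37 -0.83] tilt [ 0.0135 -0.0014 -0.9999]
```

jog_arm(
  rows=[
    [0,-0.0043,0.0019,0,0.015],
    [0,0,0,0,0.015],
    [0.015,0,0,0,0.015],
    [0,0,0,0,0.015],
  ],
)

```text
time_s: 7.02
eef_pos: [0.5612, -0.1528, 0.2067]
eef_rot: [0.704, 0.113, 0.692, -0.114]
ft_force: [-0.9, 1.2, 0.3]
grip_width: 0.0244
```

```bash
python3 go.py
```

```text
neck [ 0.5585 -0.1526  0.145 ] [ 0.5596 -0.153   0.126 ] cap underside z 0.1588 err tool [-0.     -0.0008 -0.0019] [-0.86  1.22  0.25] tilt [ 0.0166 -0.0028 -0.9999]
```

jog_arm(
  rows=[
    [0.006,-0.0007,-0.0015,0,0.015],
    [0.007,0,0,0,0.015],
  ],
)

```text
time_s: 7.28
eef_pos: [0.5598, -0.1532, 0.1934]
eef_rot: [0.704, 0.113, 0.692, -0.114]
ft_force: [-0.0, -0.3, -0.2]
grip_width: 0.0237
```

```bash
python3 go.py; python3 - <<'E'
from h import *
c=wcam();cv2.imwrite("pics/w5.png",cv2.resize(c["color"][110:340,120:400],(784,600),interpolation=cv2.INTER_CUBIC))
E
```

```text
neck [ 0.5585 -0.1526  0.145 ] [ 0.5596 -0.153   0.126 ] cap underside z 0.1454 err tool [-0.      0.     -0.0008] [-0.02 -0.3  -0.17] tilt [ 0.0171 -0.0032 -0.9998]
```

View pics/w5.png

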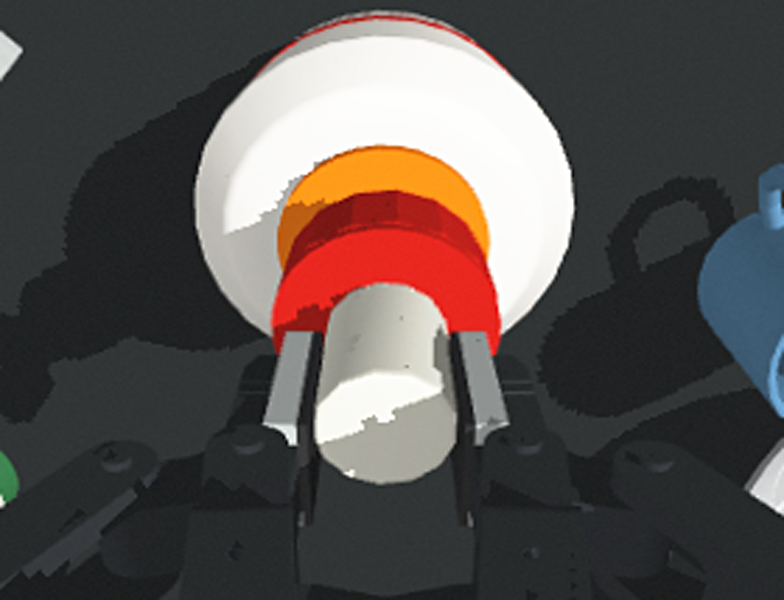

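The cap is centred over the seal (seal x 278 to 490, cap 273 to 500). Pressing down.

jog_arm(
  rows=[
    [0.004,0,-0.0005,0,0.015],
    [0.004,0,0,0,0.015],
  ],
)

```text
time_s: 7.58
eef_pos: [0.5595, -0.1536, 0.186]
eef_rot: [0.704, 0.113, 0.691, -0.114]
ft_force: [-4.0, 2.3, 17.1]
grip_width: 0.024
```

```bash
python3 go.py
```

```text
neck [ 0.5585 -0.1526  0.145 ] [ 0.5596 -0.153   0.126 ] cap underside z 0.1381 err tool [-0.      0.0005 -0.0007] [-4.02  2.28 17.14] tilt [ 0.018  -0.0047 -0.9998]
```

jog_arm(
  rows=[
    [0.004,0.0005,-0.0006,0,0.015],
    [0.004,0,0,0,0.015],
  ],
)

```text
time_s: 7.82
eef_pos: [0.5596, -0.1537, 0.1813]
eef_rot: [0.705, 0.112, 0.69, -0.115]
ft_force: [-3.0, 0.5, 5.6]
grip_width: 0.0242
```

```bash
python3 go.py
```

```text
neck [ 0.5585 -0.1526  0.145 ] [ 0.5596 -0.153   0.126 ] cap underside z 0.1334 err tool [-0.      0.0007 -0.0009] [-3.02  0.5   5.63] tilt [ 0.0206 -0.0076 -0.9998]
```

jog_arm(
  rows=[
    [0.004,0.0005,-0.0008,0,0.015],
    [0.004,0,0,0,0.015],
  ],
)

```text
time_s: 8.07
eef_pos: [0.5588, -0.1531, 0.1727]
eef_rot: [0.705, 0.112, 0.69, -0.115]
ft_force: [0.5, -0.7, 4.8]
grip_width: 0.0238
```

```bash
python3 go.py
```

```text
neck [ 0.5585 -0.1526  0.145 ] [ 0.5596 -0.153   0.126 ] cap underside z 0.1248 err tool [0.     0.0004 0.    ] [ 0.52 -0.73  4.84] tilt [ 0.0199 -0.0081 -0.9998]
```

jog_arm(
  rows=[
    [0.003,0,0,0,0.015],
    [0.002,0,0,0,0.015],
  ],
)

```text
time_s: 8.32
eef_pos: [0.56, -0.1535, 0.1695]
eef_rot: [0.707, 0.112, 0.689, -0.116]
ft_force: [-4.5, 2.9, 11.3]
grip_width: 0.0242
```

```bash
python3 go.py
```

```text
neck [ 0.5585 -0.1526  0.145 ] [ 0.5596 -0.153   0.126 ] cap underside z 0.1216 err tool [-0.      0.0005 -0.0014] [-4.46  2.94 11.34] tilt [ 0.0233 -0.0093 -0.9997]
```

```bash
python3 - <<'E'
from h import *
for i in range(6):
    c=wcam();s=manip.sense();print(s["time_s"],np.round(s["ft_force"],1),np.round(s["eef_pos"],4),s["grip_width"])
cv2.imwrite("pics/w6.png",cv2.resize(c["color"][110:340,120:400],(784,600),interpolation=cv2.INTER_CUBIC))
E
```

```text
8.375 [-4.   1.6 11.5] [ 0.5599 -0.1535  0.1695] 0.023944912998061955
8.425 [-3.6  1.2 11.1] [ 0.5599 -0.1535  0.1696] 0.024271102690732453
8.475 [-2.5  1.  10.8] [ 0.56   -0.1535  0.1698] 0.024149910178193863
8.525 [-3.2  1.9  9.3] [ 0.5599 -0.1535  0.1698] 0.024091974572562923
8.575 [-2.7  0.4 10.7] [ 0.5599 -0.1535  0.1698] 0.024339297406471803
8.625 [-3.8  1.1 10.7] [ 0.5599 -0.1535  0.1698] 0.023938875385795675
```

View pics/w6.png

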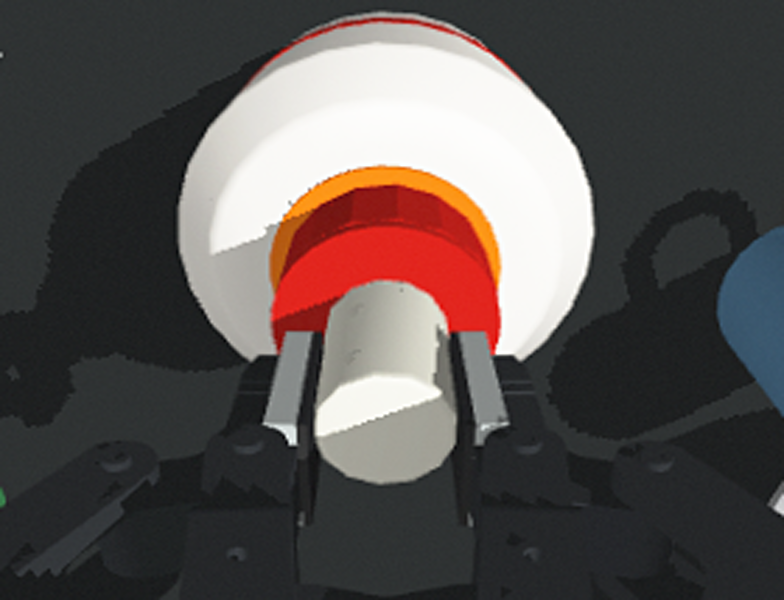

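The cap sits down on the seal, centred, with the knob still unshifted in the pads. The push is steady at about 10.7 N, so I'm handing in.

```bash
python3 -c "
from plant import manip
print(manip.job_done());s=manip.sense();print(s['time_s'],s['ft_force'])"
```

```text
the job is handed in; nothing more can be done
None
the job is handed in; nothing more can be done
```

I gripped the cap by its knob and slid it out of the rail's open end, to about 125 mm from the rail's centre. I then pressed it straight down onto the white canister's neck and handed the job in at 8.6 s with the gripper still on it and pressing. The hand-in gave no verdict.

- **Click:** the push rose to 17 N at the spring balls, dropped to about 5 N as the cap snapped below them, then climbed again against the seal.
- **Final push:** it held between 9.3 and 11.5 N over the last 0.3 s, which puts the cap's underside about 122 mm up and the seal squeezed by about 4 mm.
- **Fit:** the cap is about 1.5 mm or less off the neck's axis by my estimate, and the tool is tilted about 0.025 rad.
- **Disagreements:** a side force of 3–4 N remained at the end. The opening read 24 mm on the 26 mm knob throughout. Two estimates of the neck's x position differed by about 1 mm.
- **Bystanders:** I did not move near any of them, and nothing looked disturbed in the wrist pictures. I did not measure their positions again at the end.

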